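# Mix fresh desiccant balls into the drying pot

### The arm

A 7-joint arm with a two-finger parallel gripper is mounted at the origin on the work surface. World frame = base frame: x ahead of the robot, y to its left, z up, the work surface at z = 0. Lengths are in m, angles in rad, forces in N, time in s.
With the tool pointing down it reaches from about 0.4 to 0.875 m from the base axis. Payload 4.4 kg.
Tool frame: the origin (TCP) lies midway between the tips of the shut fingers; the grasp point (between the pads) lies 19 mm behind it; z points along the fingers, y is the line along which they close (so a half turn about z gives the same grasp; the last joint's range is limited). The gripper opens to 85 mm and grips with 20 to 120 N. Pads are 22 mm wide; open, the fingers measure 114 mm over their backs; the gripper's body (76 mm by 85 mm) begins 54 mm behind the grasp point. The pads swing forward as they close: fully open they stand 13 mm farther back than shut.
Start: joints at [-1.379, 0.628, 0.038, 1.517, -0.027, 0.996, -0.02], TCP at [0.166, 0.629, 0.231] pointing down, gripper open.
Joint ranges: [-3.06, 3.06], [-0.37, 2.12], [-1.25, 1.32], [0.18, 2.47], [-1.1, 4.24], [0.23, 1.98], [-2.94, 2.94]. Speed limits (rad/s): [2.57, 2.57, 3.14, 3.14, 3.14, 3.14, 3.14].

### API

Orientations are given as a unit quaternion [w, x, y, z].
In Python, from plant import telemetry, imaging, r gives the robot as it stands. The module is installed in compiled form; this text tells all that it offers.
- The arm moves only by the shell command python3 -m pendant 'ROWS' [OPENING] [FORCE]. ROWS is JSON, a list of rows, each a list of 4 numbers: the shift along the tool's x, y, z each as a share of 20 mm, from -1 to 1, then the turn about the tool's z as a share of 0.15 rad, from -1 to 1. A call has 1 to 5 rows; each row shifts and turns the commanded pose from where the row before left it, along the tool's axes as they then stand; what a row does not reach is not made up. A row lasts 1/10 s, in which the tool goes at most 50 mm and 8.59 degrees, less where a joint would pass 70% of its speed; a pose out of reach is approached as far as the arm can. A call with a number of a shift or a turn outside -1 to 1 is refused whole. A call with a gripper value outside its range is refused whole. OPENING is the opening, from -1 (shut) to 1 (fully open), set as the call begins (- or left out, the last holds). The fingers move at their own pace and stop on an object; FORCE is the grip in N (left out, the last holds). Time passes only in rows, so rows that do not move let the fingers close. It gives the time, the measured TCP pose, the force, the opening and the grip force at its end, in the units of the state.
- telemetry.get_state(): the state, without advancing time (a new reading comes with each control period).
- imaging.snapshot(name): name is "scene" or "top" or "wrist"; returns a dict with "color" (384x512x3 uint8, red, green, blue), "depth" (384x512 float32, m along the optical axis (not along the pixel's ray), 0 where there is no reading), "vertical_fov" (degrees; the focal length in pixels is half the picture's height over the tangent of half this angle, whatever the lens; pixels are square), "cx", "cy" (the principal point, pixels), "R" (3x3) and "t" (3): a world point X has camera coordinates R X + t; the wrist camera has in their place "tool_from_camera" (4x4, takes a point from camera to tool coordinates, whose origin is the TCP and whose axes are the flange's). Camera axes: x right, y down, z forward; pixel columns grow to the right and rows downward; lengths in m; the calibration is good to about 2 mm. The wrist camera is an equidistant fisheye: a pixel r from the principal point sees the ray r / f radians off the axis. A picture is of the moment at which its call begins: read the wrist's pose just before it.
- r.job_done(): hands the job in; it is judged then, once.
The state is a dict: "t": time; "q": joint angles; "qd": joint speeds; "joint_efforts": joint torques, N m; "eef_pos": TCP position; "tool_rot": TCP orientation; "wrist_force": force on the tool from outside, world axes, zero at the start; "moment": the same for the moment, N m; "finger_gap": opening from 0.0 (shut) to 1.0 (fully open); "finger_force": force on a finger pad.
Only numpy, scipy, OpenCV 4.12 (cv2) and the standard library are available. Lean on these libraries where they do the work, as an engineer would, in place of code of your own. Each camera call takes 0.05 s, during which the arm holds its last target. There are 200 camera calls.

### The job

Tip the three orange fresh desiccant balls from the tray into the white pot with the blue ones, then take the wooden stirring stick from its slanted holder and stir: start with its tip close to the pot's floor on the side under the lamp bar, and go round through the balls in two full, wide turns (about 3 cm out from the middle), anticlockwise seen from above. Finish with all six balls in the pot, the stick back in its holder and the empty tray standing flat on the table; leave the drive, the screwdriver and the mug where they are.

Things in the scene. Friction and masses are not known exactly. Their poses are not given: they have to be found in the camera images.
- station: fixed drying station: black base plate 226 x 200 x 8 mm carrying a white flared pot and, on a post 112 mm to +x of the pot's centre (18 mm thick, 190 mm high), a lamp bar over that half of the pot. Origin on the table under the pot's centre; +x points to the post (to the right as seen from the robot, give or take 15 degrees), +y away from the robot, z up. The pot never moves relative to it.
- pot_floor (a point): centre of the pot's inner floor, 14 mm above the table, axes as the station's. The floor is flat out to 26 mm from the centre, then rises gently to 9 mm at 74 mm, where the wall begins; inside radius 90 mm at the rim; rim 54 mm above this point; wall 4 mm.
- lamp_front (a point): middle of the lower front edge of the lamp bar, 174 mm above the table and 22 mm to +x of the pot's centre. The bar runs 100 mm to either side (y), is 40 mm deep (from here to +x) and 24 mm high: a tool standing upright over that half of the pot hits it.
- tray: loose aluminium tipping tray, 74 mm (x) by 92 mm (y), side walls 30 mm high, floor 4 mm; pours over the low lip on its +y edge (2 mm over the floor: balls roll over from about 32 degrees of tilt). Black upright handle plate along its -y edge: 66 mm long (x), 14 mm thick (y), top 88 mm above the table. Origin: centre of the underside. Starts with the lip away from the robot.
- tray_grip (a point): grip point in the tray's handle plate, 66 mm above the underside, 39 mm to -y of the tray's centre; close the fingers along the tray's y.
- tray_lip (a point): middle of the top of the tray's pouring lip (46 mm to +y of its centre, 6 mm above the underside).
- holder: fixed slanted holder: base 120 x 84 mm carrying a grey rectangular tube, open at its upper end, that leans 30 degrees from vertical, its mouth leaning to the holder's -x (to the left as seen from the robot). Origin on the table under the base's centre.
- holder_floor (a point): centre of the tube's inner floor (axes as the holder's, not slanted), 25 mm to +x of the holder's origin, 24 mm above the table. The tube is 34 mm wide inside in the lean plane, 56 mm across (y), and 100 mm deep along its axis, which runs from here in the direction (-0.5, 0, 0.866) of the holder.
- paddle: loose wooden stirring stick, 182 mm long, 60 g. Its z axis runs from the tip up the handle. Handle 18 x 18 mm; lowest 60 mm a round-ended rod 16 mm thick. Origin: centre of the tip's end. It starts in the holder's tube, leaning with it on the lower (-x) wall.
- paddle_tip (a point): tip end of the stick (same as its origin)
- paddle_grip (a point): grip point on the stick's handle, 152 mm from the tip, 30 mm below the top end
- used0: used (blue) desiccant ball, 30 mm diameter, 15 g, origin at its centre (its axes mean nothing), in the pot from the start
- used1: used (blue) desiccant ball, 30 mm diameter, 15 g, origin at its centre (its axes mean nothing), in the pot from the start
- used2: used (blue) desiccant ball, 30 mm diameter, 15 g, origin at its centre (its axes mean nothing), in the pot from the start
- fresh0: fresh (orange) desiccant ball, 30 mm diameter, 15 g, origin at its centre (its axes mean nothing), in the tray at the start
- fresh1: fresh (orange) desiccant ball, 30 mm diameter, 15 g, origin at its centre (its axes mean nothing), in the tray at the start
- fresh2: fresh (orange) desiccant ball, 30 mm diameter, 15 g, origin at its centre (its axes mean nothing), in the tray at the start
- ssd: dark slim drive, 100 x 70 x 8 mm, lying on the table (bystander)
- screwdriver: screwdriver lying on the table (bystander)
- mug: blue mug, 80 mm across, 90 mm high (bystander)
Things that resemble listed ones, but are neither listed nor needed, are in the scene too. What is shaped like the holder but purple or yellow is not meant.

How it is judged:
On the way, in this order (a step that is already met when the one before it is completed fails the run):
1. the tray is tipped and all three fresh balls are in the pot with the used ones (angle between tray's own z axis and vertical above 0.4 rad and horizontal distance between each of used0, used1, used2, fresh0, fresh1, fresh2 and pot_floor below 0.084 m and z of each of used0, used1, used2, fresh0, fresh1, fresh2 in the frame of pot_floor below 0.055 m), for 0.1 s.
2. turn 1: the stick's tip, close to the pot's floor, is at the right side, under the lamp (z of paddle_tip in the frame of pot_floor between -0.01 and 0.03 m and x of paddle_tip in the frame of pot_floor between 0.016 and 0.07 m and y of paddle_tip in the frame of pot_floor between -0.013 and 0.013 m), for 0.02 s.
3. turn 1: the stick's tip, close to the pot's floor, is at the far side (z of paddle_tip in the frame of pot_floor between -0.01 and 0.03 m and y of paddle_tip in the frame of pot_floor between 0.016 and 0.07 m and x of paddle_tip in the frame of pot_floor between -0.013 and 0.013 m), for 0.02 s.
4. turn 1: the stick's tip, close to the pot's floor, is at the left side (z of paddle_tip in the frame of pot_floor between -0.01 and 0.03 m and x of paddle_tip in the frame of pot_floor between -0.07 and -0.016 m and y of paddle_tip in the frame of pot_floor between -0.013 and 0.013 m), for 0.02 s.
5. turn 1: the stick's tip, close to the pot's floor, is at the near side (z of paddle_tip in the frame of pot_floor between -0.01 and 0.03 m and y of paddle_tip in the frame of pot_floor between -0.07 and -0.016 m and x of paddle_tip in the frame of pot_floor between -0.013 and 0.013 m), for 0.02 s.
6. turn 2: the stick's tip, close to the pot's floor, is at the right side, under the lamp (all of step 2), for 0.02 s.
7. turn 2: the stick's tip, close to the pot's floor, is at the far side (all of step 3), for 0.02 s.
8. turn 2: the stick's tip, close to the pot's floor, is at the left side (all of step 4), for 0.02 s.
9. turn 2: the stick's tip, close to the pot's floor, is at the near side (all of step 5), for 0.02 s.
At the end, for the whole second after the job is handed in: All six balls lie in the pot (within 84 mm of its axis, under 55 mm above its floor), the stick is in the holder (tip within 40 mm of the tube's floor centre, leaning under 0.9 rad), the tray is flat on the table (6 mm, 0.06 rad), and all are at rest (under 0.03 m/s) (horizontal distance between each of used0, used1, used2, fresh0, fresh1, fresh2 and pot_floor below 0.084 m and z of each of used0, used1, used2, fresh0, fresh1, fresh2 in the frame of pot_floor below 0.055 m and distance between paddle_tip and holder_floor below 0.04 m and angle between paddle's own z axis and vertical below 0.9 rad and angle between tray's own z axis and vertical below 0.06 rad and height (world z) of tray between -0.006 and 0.006 m and linear speed of each of tray, paddle, used0, used1, used2, fresh0, fresh1, fresh2 below 0.03 m/s); the robot touches nothing.
It fails at once if the ssd is moved more than 30 mm (distance of ssd from where it was at the start of the episode above 0.03 m).
It fails at once if the screwdriver is moved more than 30 mm (distance of screwdriver from where it was at the start of the episode above 0.03 m).
It fails at once if the mug is moved more than 30 mm (distance of mug from where it was at the start of the episode above 0.03 m).
It also fails if it takes over 72 s, if anything falls off the work surface, if the arm or the gripper's body presses on something with over 40 N, if the wrist force passes 120 N, or if a joint passes its speed limit or range.

## Working session

There is one attempt and no reset: what is moved stays moved. The work goes in short steps, Python scripts to look and compute and a shell command to move; the robot and the scene stay as the last step left them, time stands still between calls to the robot, and variables do not carry over. Pictures are saved under pics/ and viewed, at most 10 in all, crops included, and the job is handed in when it is done.

```bash
mkdir -p pics
cat > h.py <<'E'
import numpy as np,cv2
from plant import telemetry,imaging,r
from scipy.spatial.transform import Rotation as Ro
def snap(n,save=None):
    s=imaging.snapshot(n)
    if save: cv2.imwrite('pics/'+save+'.png',s['color'][:,:,::-1])
    return s
def ray(s,u,v):
    f=s['color'].shape[0]/2/np.tan(np.radians(s['vertical_fov'])/2)
    d=np.array([(u-s['cx'])/f,(v-s['cy'])/f,1.]);R=np.array(s['R']);t=np.array(s['t'])
    return -R.T@t, R.T@d
def onz(s,u,v,z):
    o,d=ray(s,u,v);return o+d*(z-o[2])/d[2]
def cloud(s):
    H,W=s['depth'].shape;f=H/2/np.tan(np.radians(s['vertical_fov'])/2)
    v,u=np.mgrid[:H,:W];Z=s['depth'];P=np.stack([(u-s['cx'])/f*Z,(v-s['cy'])/f*Z,Z],-1)
    return (P-np.array(s['t']))@np.array(s['R'])
E
python3 - <<'E'
from h import *
st=telemetry.get_state();print(st)
a=snap('scene','scene0');b=snap('top','top0')
for s in(a,b):print(ray(s,s['cx'],s['cy']),s['vertical_fov'])
import pickle;pickle.dump((a,b),open('s0.pkl','wb'))
E
```

```text
{'t': 0.0, 'q': array([-1.37883991,  0.62935214,  0.03842904,  1.51836449, -0.02698463,
        0.99627223, -0.0200102 ]), 'qd': array([ 0.00034713, -0.00138982,  0.00023909,  0.00089187,  0.00063236,
       -0.00217459, -0.00065003]), 'joint_efforts': array([ 8.53308916e-05, -5.63393641e+01,  1.22604299e+00, -1.93444222e+01,
        1.08289858e-02,  1.06472033e-02, -1.72062335e-05]), 'eef_pos': array([0.16550471, 0.62794034, 0.23038607]), 'tool_rot': array([-1.05711908e-04,  1.28517372e-01,  9.91706813e-01, -9.33289456e-04]), 'wrist_force': array([ 0.42766195,  0.21989407, -0.43367561]), 'moment': array([ 0.02995741, -0.00433398, -0.01460947]), 'finger_force': 0.0, 'finger_gap': 1.0029304731185322}
(array([ 1.43207297, -0.30407952,  0.90727015]), array([-0.71892304,  0.20777192, -0.66331025])) 49.680894661085446
(array([ 0.30948219, -0.04940945,  1.35082334]), array([ 0.18553726, -0.00750914, -0.98260854])) 47.467762854477854
```

View pics/scene0.png

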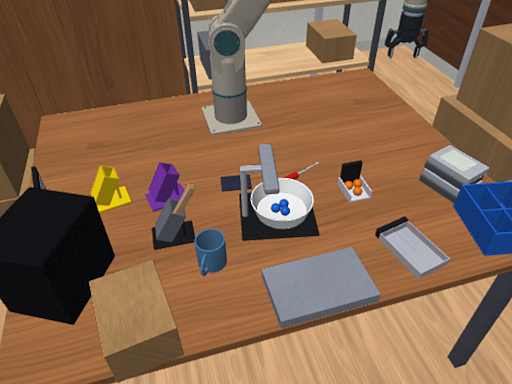

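View pics/top0.png

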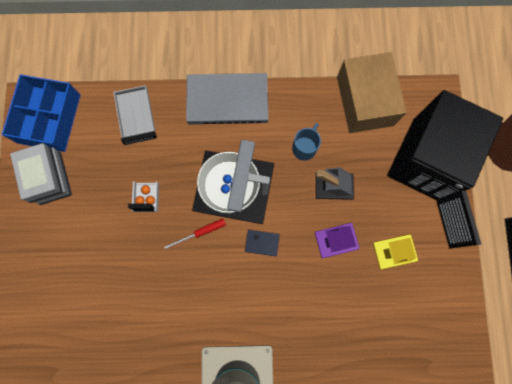

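Scene view: tray with orange balls at (354,187), an empty grey tray at (412,245), pot (282,205), grey holder with stick (172,225), purple (163,187) and yellow (107,190) look-alikes.
Top view: wanted tray (144,195), empty look-alike tray (134,113); grey holder with stick (334,184), look-alikes purple (337,240) and yellow (397,250). Pot (228,182), lamp bar (243,175), mug (306,145), drive (262,243), screwdriver (205,232). I choose the tray with the balls and the grey holder.

Run:
```python
from h import *
import pickle
a,b=pickle.load(open('s0.pkl','rb'))
crop=b['color'][130:260,110:370,::-1];cv2.imwrite('pics/crop.png',cv2.resize(crop,None,fx=3,fy=3,interpolation=cv2.INTER_CUBIC))
P=cloud(b);Pa=cloud(a);C=b['color'].astype(int);Ca=a['color'].astype(int)
v,u=np.mgrid[:384,:512]
def box(u0,u1,v0,v1):return (u>=u0)&(u<=u1)&(v>=v0)&(v<=v1)
def rect(m,name,P=P):
    q=P[m][:,:2];(c,sz,an)=cv2.minAreaRect((q*1000).astype(np.float32));print(name,m.sum(),np.round(c,1),np.round(sz,1),round(an,1),'z',np.round(np.percentile(P[m][:,2],[5,50,95]),4))
# pot rim: fit circle
from scipy.optimize import least_squares
for nm,PP in(('top',P),('scene',Pa)):
    CC=C if nm=='top' else Ca
    m=(PP[...,2]>.06)&(PP[...,2]<.073)&(CC.min(-1)>140)&(np.hypot(PP[...,0]-P[182,222,0],PP[...,1]-P[182,222,1])<.13)
    q=PP[m][:,:2]
    f=least_squares(lambda p:np.hypot(*(q-p[:2]).T)-p[2],[*q.mean(0),.09],loss='soft_l1',f_scale=.003);print(nm,'rim',m.sum(),f.x)
for nm,PP in(('top',P),('scene',Pa)):
    reg=np.hypot(PP[...,0]-P[182,222,0],PP[...,1]-P[182,222,1])<.2
    rect(reg&(PP[...,2]>.193)&(PP[...,2]<.205),'lampbar+post '+nm,PP)
    rect(reg&(PP[...,2]>.004)&(PP[...,2]<.012)&((C if nm=='top' else Ca).max(-1)<70),'plate '+nm,PP)
# tray
tr=np.hypot(P[...,0]-P[195,144,0],P[...,1]-P[195,144,1])<.1
rect(tr&(P[...,2]>.08)&(P[...,2]<.095),'handle top');rect(tr&(P[...,2]>.002)&(P[...,2]<.095),'tray all')
rect(tr&(P[...,2]>.025)&(P[...,2]<.033),'walls')
tra=np.hypot(Pa[...,0]-P[195,144,0],Pa[...,1]-P[195,144,1])<.1
rect(tra&(Pa[...,2]>.08)&(Pa[...,2]<.095),'handle top scene',Pa);rect(tra&(Pa[...,2]>.003)&(Pa[...,2]<.095),'tray all scene',Pa)
# holder
hc=P[184,334];hr=np.hypot(P[...,0]-hc[0],P[...,1]-hc[1])<.12
gray=(C.max(-1)-C.min(-1)<25)
rect(hr&gray&(P[...,2]>.004)&(P[...,2]<.02),'holder base');rect(hr&gray&(P[...,2]>.06),'tube')
hra=np.hypot(Pa[...,0]-hc[0],Pa[...,1]-hc[1])<.12;graya=(Ca.max(-1)-Ca.min(-1)<25)
rect(hra&graya&(Pa[...,2]>.004)&(Pa[...,2]<.02),'holder base sc',Pa)
st=hra&~graya&(Pa[...,2]>.11);rect(st,'stick sc',Pa)
q=Pa[st];i=np.argsort(q[:,2]);
for k in np.array_split(i,5):print(q[k].mean(0).round(4))
st=hr&~gray&(P[...,2]>.10);rect(st,'stick top');q=P[st];i=np.argsort(q[:,2])
for k in np.array_split(i,5):print(q[k].mean(0).round(4))
for n,(uu,vv) in dict(ssd=(262,243),mug=(306,140),scr=(205,232),scrtip=(166,247)).items():print(n,P[vv,uu].round(3))
```

```text
top rim 247 [0.58482045 0.01541165 0.09068528]
scene rim 320 [0.5854917  0.01589285 0.09042555]
lampbar+post top 1031 [570.6 -50.3] [ 92.7 198.3] 78.0 z [0.1938 0.1975 0.2013]
plate top 1038 [608.5  -4. ] [222.2 348.3] 77.7 z [0.0046 0.0079 0.0113]
lampbar+post scene 652 [570.6 -52.7] [ 96.4 199.3] 78.7 z [0.194  0.1976 0.2   ]
plate scene 1318 [553.1   8.2] [228.2 264.6] 78.2 z [0.0052 0.0079 0.0107]
handle top 115 [514.5 277.2] [67.3 14.9] 89.1 z [0.0817 0.0871 0.0916]
tray all 1165 [559.9 281.9] [190.  198.3] 45.6 z [0.0023 0.008  0.0871]
walls 206 [553.9 276.7] [74.9 91. ] 89.2 z [0.0256 0.0294 0.0325]
handle top scene 89 [514.3 275.4] [20.5 65.5] 0.4 z [0.0813 0.0871 0.0906]
tray all scene 1007 [566.7 279. ] [197.2 175.1] 66.0 z [0.0034 0.0273 0.0865]
holder base 351 [ 607.3 -300.9] [144.8 139.9] 89.0 z [0.0056 0.0105 0.0152]
tube 378 [ 578.4 -296.4] [95.4 64.1] 87.7 z [0.0639 0.0951 0.1216]
holder base sc 504 [ 580.  -312.8] [116.3  82.1] 87.9 z [0.0064 0.0096 0.0133]
stick sc 232 [ 569.1 -272.2] [66.2 69.1] 12.8 z [0.1133 0.1473 0.1786]
[ 0.5777 -0.2843  0.116 ]
[ 0.5844 -0.2711  0.1309]
[ 0.5847 -0.2622  0.1469]
[ 0.5845 -0.253   0.1623]
[ 0.5828 -0.2444  0.1762]
stick top 159 [ 591.5 -275.2] [79.  51.6] 80.3 z [0.1036 0.1501 0.1803]
[ 0.5847 -0.2881  0.1084]
[ 0.5785 -0.2818  0.1272]
[ 0.5771 -0.2634  0.1506]
[ 0.579  -0.2463  0.1706]
[ 0.5805 -0.2436  0.1789]
ssd [ 0.403 -0.084  0.003]
mug [ 0.73  -0.233  0.004]
scr [0.439 0.089 0.019]
scrtip [0.396 0.208 0.014]
```

View pics/crop.png

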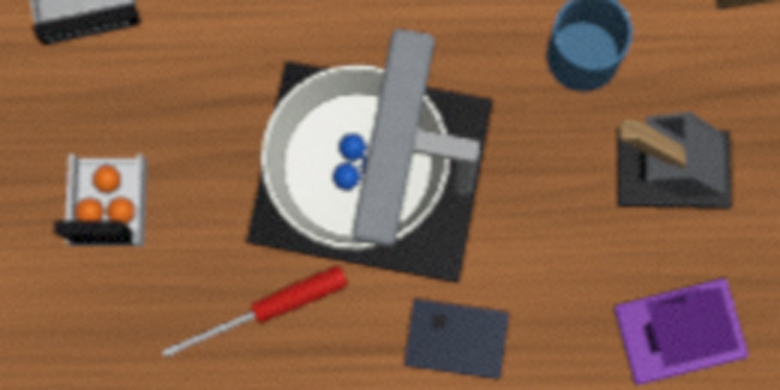

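The crop confirms the choices: three orange balls in the tray with its black handle plate toward the robot (95,232), the stick leaning left out of the grey tube (650,140), three blue balls under the bar. The measured sizes match (handle 67x15, walls 75x91, rim radius 90.5, bar 199, base 116x82).

The tool stays upright. I will therefore grip the tray handle along its 66 mm length, so the tray can pivot in the pads about its x axis.

```bash
python3 -m pendant '[[0,0,0,-1],[0,0,0,-0.72],[-1,-1,0,0],[-1,-1,0,0],[-1,-1,0,0]]' 1
python3 -m pendant '[[-1,-1,0,0],[-1,-1,0,0],[-1,-1,0,0],[-1,-1,0,0],[-1,-1,0,0]]'
python3 -m pendant '[[-1,-1,0,0],[-1,-1,0,0],[-1,-1,0,0],[-1,-1,0,0],[-1,-1,0,0]]'
python3 -m pendant '[[-1,-1,0,0],[-1,-1,0,0],[-1,-1,0,0],[0,0,0,0],[0,0,0,0]]'
```

```text
t: 0.6
eef_pos: [0.2262, 0.5675, 0.2308]
tool_rot: [-0.0, -0.0, 1.0, -0.001]
wrist_force: [0.7, 0.1, 0.2]
finger_gap: 1.0
finger_force: 0.0
t: 1.1
eef_pos: [0.3263, 0.4674, 0.231]
tool_rot: [-0.0, -0.0, 1.0, -0.0]
wrist_force: [0.3, 0.0, -0.3]
finger_gap: 0.998
finger_force: 0.0
t: 1.6
eef_pos: [0.4262, 0.3675, 0.2309]
tool_rot: [-0.0, -0.0, 1.0, -0.0]
wrist_force: [-0.7, -0.4, 0.6]
finger_gap: 1.003
finger_force: 0.0
t: 2.1
eef_pos: [0.4858, 0.308, 0.2309]
tool_rot: [-0.0, 0.001, 1.0, -0.0]
wrist_force: [-0.4, 0.5, -0.8]
finger_gap: 1.004
finger_force: 0.0
```

```bash
python3 -m pendant '[[-0.7,-0.8,0.5,0],[-0.73,-0.77,1,0],[0,0,1,0],[0,0,1,0],[0,0,1,0]]'
python3 -m pendant '[[0,0,1,0],[0,0,1,0],[0,0,1,0],[0,0,0,0]]'
python3 - <<'E'
from h import *
print(telemetry.get_state()['wrist_force']);snap('wrist','w1')
E
python3 -m pendant '[[0,0,0.8,0],[0,0,0.7,0],[0,0,0.8,0],[0,0,0,0]]'
python3 -m pendant '[[0,0,0,0],[0,0,0,0],[0,0,0,0],[0,0,0,0],[0,0,0,0]]' -1 100
python3 -m pendant '[[0,0,0,0],[0,0,0,0]]'
```

```text
t: 2.6
eef_pos: [0.5132, 0.2787, 0.1404]
tool_rot: [-0.0, -0.001, 1.0, 0.0]
wrist_force: [0.5, 0.5, -0.5]
finger_gap: 1.0
finger_force: 0.0
t: 3.0
eef_pos: [0.5113, 0.2777, 0.0788]
tool_rot: [-0.003, -0.001, 1.0, -0.001]
wrist_force: [-0.3, -0.9, -0.2]
finger_gap: 1.0
finger_force: 0.0
[-0.30349924 -0.90462988 -0.1854697 ]
t: 3.45
eef_pos: [0.513, 0.277, 0.034]
tool_rot: [-0.001, -0.0, 1.0, -0.001]
wrist_force: [0.9, -0.5, -0.4]
finger_gap: 1.001
finger_force: 0.0
t: 3.95
eef_pos: [0.5151, 0.2778, 0.0366]
tool_rot: [0.001, -0.0, 1.0, 0.001]
wrist_force: [-0.3, -0.0, 6.5]
finger_gap: 0.763
finger_force: 110.5
t: 4.15
eef_pos: [0.5151, 0.2778, 0.0366]
tool_rot: [0.001, -0.0, 1.0, 0.001]
wrist_force: [-0.3, 1.1, 6.1]
finger_gap: 0.762
finger_force: 110.5
```

View pics/w1.png

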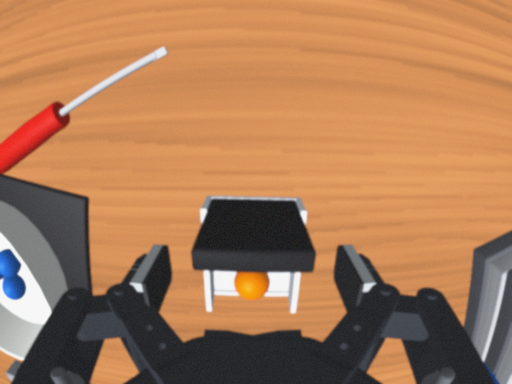

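```bash
python3 -m pendant '[[0,0,-0.5,0],[0,0,-1,0],[0,0,-1,0],[0,0,-1,0],[0,0,-1,0]]'
python3 -m pendant '[[0,0,-1,0],[0,0,-1,0],[0,0,-1,0],[0,0,-1,0],[0,0,-0.5,0]]'
python3 - <<'E'
from h import *
s=snap('scene');cv2.imwrite('pics/l1.png',cv2.resize(s['color'][60:240,240:440,::-1],None,fx=3,fy=3))
E
```

```text
t: 4.65
eef_pos: [0.514, 0.2769, 0.1264]
tool_rot: [-0.0, -0.0, 1.0, -0.0]
wrist_force: [-0.2, -0.8, -2.4]
finger_gap: 0.756
finger_force: 110.5
t: 5.15
eef_pos: [0.5148, 0.2773, 0.2174]
tool_rot: [0.001, 0.0, 1.0, 0.001]
wrist_force: [-0.1, 0.3, -1.9]
finger_gap: 0.761
finger_force: 110.5
```

View pics/l1.png

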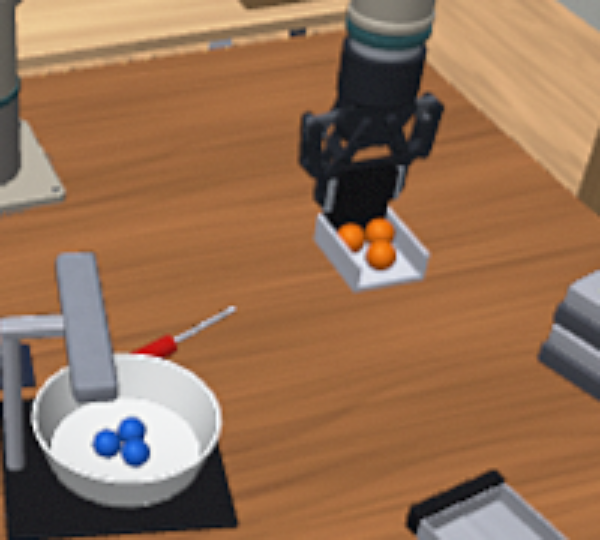

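The tray is held flat with three balls inside, and the blue balls sit in the pot centre. Next I turn it toward the lamp bar's front face and move to just left of it, to pre-tilt it there.

```bash
python3 -m pendant '[[0,0,0,0.5],[0,0,0,1],[0,0,0,1],[0,0,0,1],[0,0,0,1]]'
python3 -m pendant '[[0,0,0,1],[0,0,0,1],[0,0,0,1],[0,0,0,1],[0,0,0,1]]'
python3 -m pendant '[[0,0,0,1],[0,0,0,0.83],[0,0,0,0.5],[0,0,0,0]]'
python3 -m pendant '[[-0.3,0.3,0,0],[-0.7,0.6,0,0],[-0.9,0.8,0,0],[-0.9,0.8,0,0],[-0.9,0.8,0,0]]'
python3 -m pendant '[[-0.9,0.8,0,0],[-0.9,0.8,0,0],[-0.9,0.6,0,0],[-0.7,0.4,0,0],[-0.5,0.2,0,0]]'
python3 -m pendant '[[-0.4,0,0,0],[-0.2,0,0,0],[0,0,0,0]]'
python3 - <<'E'
from h import *
st=telemetry.get_state();p=st['eef_pos'];d=p[:2]-[.5852,.0157];print(d@[-.202,-.979],d@[.979,-.202],p)
s=snap('scene');cv2.imwrite('pics/l2.png',cv2.resize(s['color'][60:240,200:400,::-1],None,fx=3,fy=3))
E
```

```text
t: 5.7
eef_pos: [0.5137, 0.2768, 0.2144]
tool_rot: [-0.001, 0.334, 0.943, -0.001]
wrist_force: [-0.6, 0.6, -2.3]
finger_gap: 0.755
finger_force: 110.5
t: 6.2
eef_pos: [0.5137, 0.277, 0.2144]
tool_rot: [-0.0, 0.656, 0.755, -0.001]
wrist_force: [-0.1, -0.7, -2.0]
finger_gap: 0.757
finger_force: 110.5
t: 6.6
eef_pos: [0.5137, 0.2771, 0.2144]
tool_rot: [0.0, 0.775, 0.632, -0.001]
wrist_force: [-0.1, -0.1, -2.3]
finger_gap: 0.758
finger_force: 110.5
t: 7.1
eef_pos: [0.5646, 0.1897, 0.2152]
tool_rot: [0.0, 0.775, 0.632, -0.0]
wrist_force: [0.6, -0.2, -1.5]
finger_gap: 0.76
finger_force: 110.5
t: 7.6
eef_pos: [0.6035, 0.1015, 0.2152]
tool_rot: [0.0, 0.776, 0.631, -0.0]
wrist_force: [0.6, -0.7, -2.6]
finger_gap: 0.755
finger_force: 110.5
t: 7.9
eef_pos: [0.6001, 0.092, 0.2153]
tool_rot: [-0.0, 0.775, 0.632, -0.0]
wrist_force: [0.2, 0.5, -2.2]
finger_gap: 0.757
finger_force: 110.5
-0.07773498586895908 -0.0008107732614931151 [0.60011998 0.09202395 0.21530063]
```

View pics/l2.png

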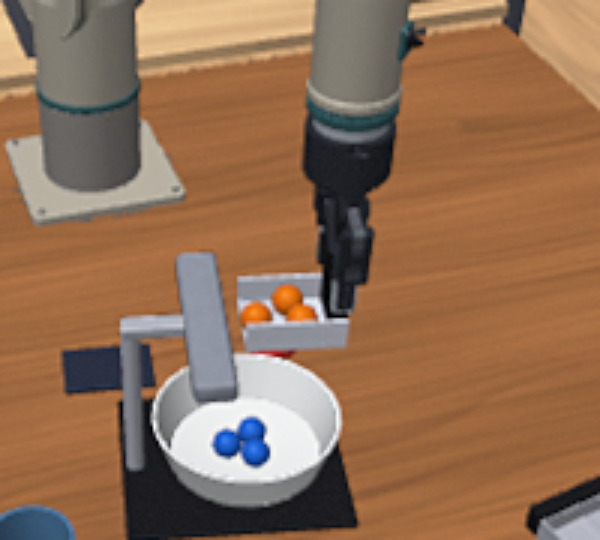

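```bash
python3 -m pendant '[[0,0,0.6,0],[0,0,0.5,0],[-0.4,0,0,0],[-0.35,0,0,0],[0,0,0,0]]'
python3 -m pendant '[[-0.16,0,-0.32,0],[-0.16,0,-0.32,0],[-0.2,0,-0.3,0],[-0.2,0,-0.3,0],[0,0,0,0]]'
python3 - <<'E'
from h import *
s=snap('scene');cv2.imwrite('pics/l3.png',cv2.resize(s['color'][120:220,230:350,::-1],None,fx=5,fy=5))
E
```

```text
t: 8.45
eef_pos: [0.5974, 0.0781, 0.1933]
tool_rot: [-0.001, 0.775, 0.632, 0.001]
wrist_force: [0.9, 3.1, -4.1]
finger_gap: 0.76
finger_force: 110.8
t: 8.95
eef_pos: [0.5957, 0.0693, 0.2194]
tool_rot: [-0.003, 0.774, 0.633, 0.004]
wrist_force: [0.4, 12.5, 0.2]
finger_gap: 0.759
finger_force: 113.9
```

View pics/l3.png

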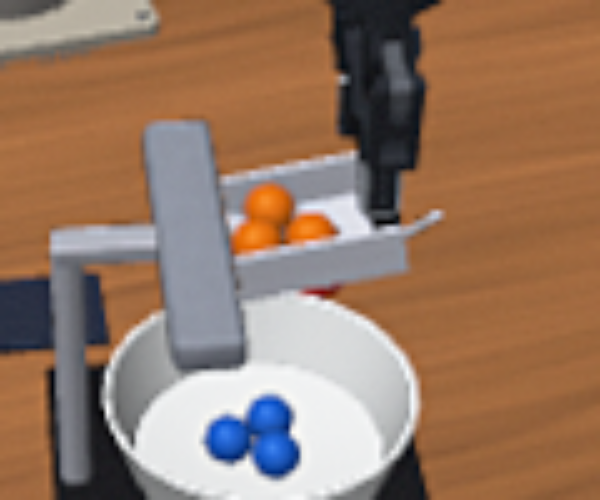

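```bash
cat >> h.py <<'E'
EX=np.array([-.202,-.979,0]);EY=np.array([.979,-.202,0]);PC=np.array([.5852,.0157,0])
def tilt():
    s=snap('scene');P=cloud(s)-PC;x,y,z=P@EX,P@EY,P[...,2];C=s['color'].astype(int)
    tp=telemetry.get_state()['eef_pos'];d=tp-PC;gx,gy=d@EX,d@EY
    m=(abs(y-gy-37)<4)&(x>gx-15)&(x<min(gx+100,22))&(z<tp[2]+.045/1)&(z>tp[2]-.09)&(C.max(-1)-C.min(-1)<30)&(C.min(-1)>70)if False else (abs(y-gy-.037)<.004)&(x>gx-.015)&(x<gx+.1)&(z<tp[2]+.045)&(z>tp[2]-.1)&(C.max(-1)-C.min(-1)<30)&(C.min(-1)>70)
    q=np.stack([x[m],z[m]],1)*1000
    k=cv2.convexHull(q.astype(np.float32));print('pts',m.sum(),cv2.minAreaRect(q.astype(np.float32)),'grip',gx,gy,tp[2])
    # lower edge slope
    b=[(c,np.percentile(q[abs(q[:,0]-c)<4,1],8)) for c in np.arange(q[:,0].min()+12,q[:,0].max()-12,6) if (abs(q[:,0]-c)<4).sum()>5]
    b=np.array(b);print('bottom slope deg',np.degrees(np.arctan(np.polyfit(*b.T,1)[0])))
    return s
E
python3 -c "
from h import *
tilt()"
```

```text
pts 324 ((-23.041231155395508, 199.7803497314453), (70.94342803955078, 114.74613952636719), 57.460914611816406) grip -0.054627625369556766 -0.0005945283075715248 0.2192318464018826
bottom slope deg -7.101207674689483
```

```bash
python3 - <<'E'
t=open('h.py').read();i=t.index('def tilt');t=t[:i]+'''def tilt():
    s=snap('scene');P=cloud(s)-PC;x,y,z=P@EX,P@EY,P[...,2];C=s['color'].astype(int)
    tp=telemetry.get_state()['eef_pos'];d=tp-PC;gx,gy=d@EX,d@EY
    m=(abs(y-gy-.037)<.006)&(x>gx+.014)&(x<min(gx+.09,.016))&(z<tp[2]+.03)&(z>tp[2]-.1)&(C.max(-1)-C.min(-1)<40)
    q=np.stack([x[m],z[m]],1)*1000
    b=np.array([(c,*np.percentile(q[abs(q[:,0]-c)<3,1],[8,50,92])) for c in np.arange(q[:,0].min()+3,q[:,0].max()-2,5) if (abs(q[:,0]-c)<3).sum()>4])
    print(m.sum(),'grip',gx,gy,tp[2]);print(b.round(1));print('slopes',[np.degrees(np.arctan(np.polyfit(b[:,0],b[:,k],1)[0])).round(1) for k in(1,2,3)])
    return s
'''
open('h.py','w').write(t)
E
python3 -c "
from h import *
tilt()"
```

```text
188 grip -0.05465668355435253 -0.0005841565721407725 0.2192360948389498
[[-37.6 182.2 197.1 208.4]
 [-32.6 178.8 193.8 206.6]
 [-27.6 182.8 193.3 207. ]
 [-22.6 179.7 194.7 205.6]
 [-17.6 178.6 187.9 203.7]
 [-12.6 177.1 191.5 204.2]
 [ -7.6 178.7 189.8 202.3]
 [ -2.6 174.8 185.6 200.5]
 [  2.4 174.8 187.8 200.3]
 [  7.4 174.6 188.1 200.6]
 [ 12.4 171.8 184.8 199.4]]
slopes [np.float64(-10.6), np.float64(-12.0), np.float64(-10.4)]
```

```bash
python3 -m pendant '[[-0.2,0,-0.05,0],[-0.2,0,-0.1,0],[-0.2,0,-0.1,0],[-0.2,0,-0.1,0],[0,0,0,0]]'
python3 -c "
from h import *
tilt()"
```

```text
t: 9.6
eef_pos: [0.5934, 0.0528, 0.2265]
tool_rot: [-0.001, 0.774, 0.633, 0.004]
wrist_force: [5.5, 11.3, -5.7]
finger_gap: 0.76
finger_force: 115.7
139 grip -0.03804281224513035 0.0006749275721509892 0.226188172482761
[[-21.  179.  190.9 204.5]
 [-16.  174.9 189.  203.1]
 [-11.  174.6 187.1 201.3]
 [ -6.  172.9 187.  201.7]
 [ -1.  170.6 184.4 198.1]
 [  4.  165.6 183.6 197.4]
 [  9.  166.7 182.4 193.4]]
slopes [np.float64(-22.9), np.float64(-15.5), np.float64(-18.9)]
```

```bash
cat >> h.py <<'E'
def tilt2(xm=.018):
    tp=telemetry.get_state()['eef_pos'];d=tp-PC;gx,gy=d@EX,d@EY
    for nm in('top','scene'):
        s=snap(nm);P=cloud(s)-PC;x,y,z=P@EX,P@EY,P[...,2];C=s['color'].astype(int)
        for sg in(-1,1):
            m=(abs(y-gy-sg*.0355)<.006)&(x>gx+.012)&(x<min(gx+.09,xm))&(z<tp[2]+.04)&(z>tp[2]-.1)&(C.max(-1)-C.min(-1)<40)
            q=np.stack([x[m],z[m]],1)*1000
            b=np.array([(c,q[abs(q[:,0]-c)<3,1].max()) for c in np.arange(q[:,0].min()+2,q[:,0].max()-1,4) if (abs(q[:,0]-c)<3).sum()>1])
            if len(b)>3:print(nm,sg,m.sum(),np.degrees(np.arctan(np.polyfit(*b.T,1)[0])).round(1),b[0],b[-1])
        m=(np.abs(y-gy)<.03)&(x>gx+.012)&(x<min(gx+.09,xm))&(z<tp[2]+.0)&(z>tp[2]-.1)&(C.min(-1)>120)&(C.max(-1)-C.min(-1)<40)
        if m.sum()>15:
            A=np.c_[x[m],y[m],np.ones(m.sum())];k=np.linalg.lstsq(A,z[m],rcond=None)[0];rr=z[m]-A@k;g=abs(rr)<.004
            k=np.linalg.lstsq(A[g],z[m][g],rcond=None)[0];print(nm,'floor',g.sum(),np.degrees(np.arctan(k[:2])).round(1))
E
python3 -c "
from h import *
tilt2()"
```

```text
top -1 55 -18.1 [-23.99903524 208.21041666] [ 12.00096476 197.38670755]
top 1 52 -21.3 [-17.08443284 204.29905505] [ 14.91556716 193.16548205]
top floor 77 [-11.5  -5.2]
scene -1 87 -24.2 [-23.862566   208.57882366] [ 12.137434   193.31373594]
scene 1 150 -25.5 [-23.88514013 210.2826365 ] [ 16.11485987 193.2433099 ]
scene floor 7 [-15.7  34.3]
```

```bash
python3 -m pendant '[[-0.15,0,0,0],[-0.1,0,-0.05,0],[0,0,0,0]]'
python3 -c "
from h import *
tilt2()"
```

```text
t: 10.05
eef_pos: [0.5931, 0.0476, 0.2274]
tool_rot: [-0.001, 0.774, 0.633, 0.005]
wrist_force: [5.1, 10.1, -5.2]
finger_gap: 0.758
finger_force: 116.6
top -1 50 -31.7 [-18.69449718 209.88049957] [ 13.30550282 191.9307685 ]
top 1 47 -19.2 [-11.04091253 203.49638074] [ 12.95908747 195.5541037 ]
top floor 50 [-0.3 -6.1]
scene -1 69 -28.8 [-18.34018074 207.10541578] [ 13.65981926 192.54389946]
scene 1 131 -23.7 [-18.61980624 205.38229633] [ 13.38019376 190.9352487 ]
scene floor 6 [24.  25.9]
```

```bash
python3 -m pendant '[[0.1,0,0,0],[0.2,0,0,0],[0.3,0,0,0],[0.3,0,0,0],[0.3,0,0,0]]'
python3 -m pendant '[[0.3,0,0,0],[0.2,0,0,0],[0.1,0,0,0],[0,0,0,0]]'
python3 - <<'E'
from h import *
tilt2(.2);tilt()
s=snap('scene');cv2.imwrite('pics/l4.png',cv2.resize(s['color'][100:220,230:370,::-1],None,fx=5,fy=5))
E
```

```text
t: 10.65
eef_pos: [0.5953, 0.0657, 0.2262]
tool_rot: [0.0, 0.776, 0.631, -0.0]
wrist_force: [-0.1, -0.2, -2.0]
finger_gap: 0.758
finger_force: 116.6
t: 11.05
eef_pos: [0.5978, 0.0781, 0.226]
tool_rot: [-0.0, 0.775, 0.632, -0.0]
wrist_force: [-0.2, 0.4, -1.2]
finger_gap: 0.758
finger_force: 116.5
top -1 60 -10.9 [-48.38655389 210.77311602] [ 23.61344611 198.8998995 ]
top 1 81 -8.8 [-48.55651221 205.07136735] [ 23.44348779 199.68441553]
top floor 99 [-7.1 -0.7]
scene -1 136 -12.3 [-49.1407636  208.98663275] [ 22.8592364  199.37515095]
scene 1 153 -29.6 [-49.53806017 262.74301348] [ 22.46193983 196.78373986]
scene floor 30 [-15.2   3.2]
138 grip -0.0629339151006819 -0.00018578481433343934 0.2261185272657738
[[-45.5 177.6 191.4 206. ]
 [-40.5 174.1 186.2 200.1]
 [-35.5 168.6 185.4 200.4]
 [-30.5 166.8 183.7 196.8]
 [-25.5 166.8 178.5 195.1]
 [-20.5 164.1 180.  192.1]
 [-15.5 169.6 179.9 188.9]
 [-10.5 180.3 184.8 189.2]]
slopes [np.float64(-2.4), np.float64(-13.3), np.float64(-25.5)]
```

View pics/l4.png

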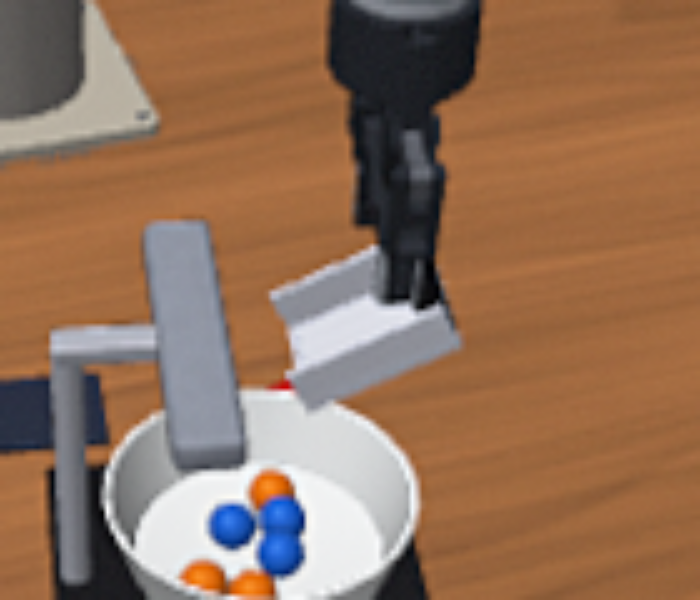

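All three orange balls are in the pot and the tray is empty, tilted about 30°. I'll carry the tray clear to the left and flatten it by pressing it onto the table.

```bash
python3 -m pendant '[[1,-0.5,0,0],[1,-0.5,0,0],[1,-0.5,0,0],[1,-0.5,0,0],[1,-0.5,0,0]]' - 50
python3 -m pendant '[[1,-0.5,0,0],[1,-0.5,0,0],[1,-0.5,0,0],[1,-0.5,0,0],[1,-0.5,0,0]]'
python3 -m pendant '[[0,0,1,0],[0,0,1,0],[0,0,1,0],[0,0,1,0],[0,0,1,0]]'
python3 -m pendant '[[0,0,1,0],[0,0,1,0],[0,0,0.5,0],[0.1,0,0.4,0],[0.2,0,0.3,0]]'
python3 -m pendant '[[0.3,0,0.3,0],[0.3,0,0.3,0],[0.3,0,0.3,0],[0,0,0.2,0],[0,0,0,0]]'
```

```text
t: 11.75
eef_pos: [0.5688, 0.1864, 0.2262]
tool_rot: [0.0, 0.775, 0.631, 0.0]
wrist_force: [0.2, -0.3, -0.9]
finger_gap: 0.757
finger_force: 116.5
t: 12.25
eef_pos: [0.5401, 0.2945, 0.2262]
tool_rot: [0.0, 0.775, 0.631, -0.0]
wrist_force: [-0.6, 0.6, -1.4]
finger_gap: 0.759
finger_force: 116.5
t: 12.75
eef_pos: [0.5404, 0.2937, 0.1254]
tool_rot: [0.0, 0.775, 0.632, 0.0]
wrist_force: [-0.3, 0.8, -1.0]
finger_gap: 0.756
finger_force: 116.5
t: 13.25
eef_pos: [0.5422, 0.3008, 0.0637]
tool_rot: [-0.001, 0.775, 0.631, 0.001]
wrist_force: [-3.8, 2.9, 20.4]
finger_gap: 0.759
finger_force: 117.6
t: 13.75
eef_pos: [0.5481, 0.3239, 0.0445]
tool_rot: [-0.001, 0.774, 0.633, 0.006]
wrist_force: [-0.6, 7.4, 17.5]
finger_gap: 0.754
finger_force: 114.0
```

```bash
python3 -m pendant '[[0.1,0,0.15,0],[0.1,0,0.15,0],[0,0,0.1,0],[0,0,0,0]]'
python3 -m pendant '[[0,0,0,0],[0,0,0,0],[0,0,0,0],[0,0,0,0]]' 1
python3 -m pendant '[[0,0,-1,0],[0,0,-1,0],[0,0,-1,0],[0,0,-1,0],[0,0,-1,0]]'
python3 -m pendant '[[0,0,-1,0],[0,0,-1,0],[0,0,-1,0],[0,0,-1,0]]'
python3 - <<'E'
from h import *
s=snap('top','t2');P=cloud(s);C=s['color'].astype(int)
m=(abs(P[...,0]-.55)<.13)&(abs(P[...,1]-.28)<.13)&(P[...,2]>.0795)&(P[...,2]<.095)&(C.max(-1)<70);print(m.sum(),P[m].mean(0))
m2=(abs(P[...,0]-.55)<.1)&(abs(P[...,1]-.27)<.1)&(P[...,2]>.015)&(P[...,2]<.04)&(C.max(-1)-C.min(-1)<40);q=P[m2];A=np.c_[q[:,:2],np.ones(len(q))];print(m2.sum(),q.mean(0),np.percentile(q[:,2],[5,50,95]))
def balls(lo,hi):
    hsv=cv2.cvtColor(s['color'],cv2.COLOR_RGB2HSV);m=cv2.inRange(hsv,lo,hi);n,l,st,c=cv2.connectedComponentsWithStats(m)
    for i in range(1,n):
        if st[i,4]>15:
            u,v=c[i];d=P[int(v),int(u)]-PC
            if np.hypot(*d[:2])<.12:print(st[i,4],'st',(d@EX).round(3),(d@EY).round(3),d[2].round(3))
print('orange');balls((5,150,120),(20,255,255));print('blue');balls((105,150,80),(125,255,255))
E
```

```text
t: 14.15
eef_pos: [0.5499, 0.3276, 0.0367]
tool_rot: [-0.001, 0.775, 0.632, 0.007]
wrist_force: [0.3, 7.7, 15.8]
finger_gap: 0.761
finger_force: 112.8
t: 14.55
eef_pos: [0.5458, 0.3209, 0.0318]
tool_rot: [0.0, 0.775, 0.631, -0.0]
wrist_force: [-0.0, 0.5, 0.3]
finger_gap: 1.002
finger_force: 0.0
t: 15.05
eef_pos: [0.5457, 0.3209, 0.1325]
tool_rot: [0.0, 0.775, 0.631, -0.0]
wrist_force: [0.1, 0.1, -0.3]
finger_gap: 0.997
finger_force: 0.0
t: 15.45
eef_pos: [0.5457, 0.3209, 0.2125]
tool_rot: [0.0, 0.775, 0.631, -0.0]
wrist_force: [0.1, -0.7, 0.9]
finger_gap: 0.998
finger_force: 0.0
92 [0.54876045 0.32930173 0.08677232]
159 [0.54464302 0.30282492 0.02714311] [0.01648847 0.02817921 0.03752408]
orange
21 st 0.004 0.04 0.04
48 st -0.014 -0.046 0.035
blue
92 st -0.013 -0.002 0.038
```

The tray stands flat at (0.546, 0.30), with its wall tops at 28 mm and handle top at 87 mm. Next I go to the stick.

```bash
python3 -m pendant '[[-1,0.3,-1,0],[-1,0.3,-1,0],[-1,0.3,-1,0],[-1,0.3,-1,0],[-1,0.3,-0.5,0]]'
python3 -m pendant '[[-1,0.3,0,0],[-1,0.3,0,0],[-1,0.3,0,0],[-1,0.3,0,0],[-1,0.3,0,0]]'
python3 -m pendant '[[-1,0.3,0,0],[-1,0.3,0,0],[-1,0.3,0,0],[-1,0.3,0,0],[-1,0.3,0,0]]'
python3 -m pendant '[[-1,0.3,0,0],[-1,0.3,0,0],[-1,0.3,0,0],[-1,0.3,0,0],[-1,0.3,0,0]]'
python3 -m pendant '[[-1,0.3,0,0],[-1,0.3,0,0],[-1,0.3,0,0],[-1,0.3,0,0],[-1,0.3,0,0]]'
python3 -m pendant '[[0,0,0,-1],[0,0,0,-0.1],[0,0,0,0]]'
python3 - <<'E'
from h import *
st=telemetry.get_state();s=snap('wrist','w2')
f=192/np.tan(np.radians(s['vertical_fov'])/2);T=np.array(s['tool_from_camera'])
v,u=np.mgrid[:384,:512];dx,dy=u-s['cx'],v-s['cy'];rr=np.hypot(dx,dy)+1e-9;th=rr/f
Z=s['depth'];k=np.tan(th)/rr;P=np.stack([dx*k*Z,dy*k*Z,Z],-1)
w=st['tool_rot'];Rw=Ro.from_quat([w[1],w[2],w[3],w[0]]).as_matrix()
W=(P@T[:3,:3].T+T[:3,3])@Rw.T+st['eef_pos']
print(st['eef_pos'],w,f)
np.save('w2.npy',W)
hsv=cv2.cvtColor(s['color'],cv2.COLOR_RGB2HSV)
for name,W_,C in(('wrist',W,s),):
    m=(abs(W[...,0]-.58)<.06)&(W[...,1]>-.31)&(W[...,1]<-.2)&(W[...,2]>.115)&(W[...,2]<.2)&(th<1.3)&(hsv[...,1]>60)
    q=W[m];print(m.sum())
    for z0 in np.arange(.115,.19,.008):
        g=abs(q[:,2]-z0)<.004
        if g.sum()>5:print(z0.round(3),g.sum(),np.percentile(q[g],[3,50,97],axis=0)[:,:2].round(4).tolist())
    q2=q[q[:,2]>.12];x=q2.mean(0);_,_,V=np.linalg.svd(q2-x);print(x,V[0])
E
```

```text
t: 16.0
eef_pos: [0.5557, 0.2162, 0.3032]
tool_rot: [0.0, 0.775, 0.632, 0.001]
wrist_force: [1.4, -0.3, -0.1]
finger_gap: 1.0
finger_force: 0.0
t: 16.5
eef_pos: [0.5639, 0.112, 0.3012]
tool_rot: [-0.0, 0.775, 0.632, -0.001]
wrist_force: [0.0, 0.1, -0.8]
finger_gap: 1.001
finger_force: 0.0
t: 17.0
eef_pos: [0.5729, 0.0081, 0.3012]
tool_rot: [-0.0, 0.775, 0.631, -0.001]
wrist_force: [0.9, -0.9, 1.0]
finger_gap: 0.998
finger_force: 0.0
t: 17.5
eef_pos: [0.582, -0.0958, 0.3012]
tool_rot: [-0.001, 0.775, 0.632, -0.001]
wrist_force: [0.5, -0.1, -0.1]
finger_gap: 0.999
finger_force: 0.0
t: 18.0
eef_pos: [0.5912, -0.1998, 0.3011]
tool_rot: [-0.001, 0.775, 0.631, -0.0]
wrist_force: [-0.3, 1.0, 0.8]
finger_gap: 1.0
finger_force: 0.0
t: 18.3
eef_pos: [0.5914, -0.1983, 0.3014]
tool_rot: [-0.001, 0.721, 0.692, 0.0]
wrist_force: [0.1, 0.5, 0.4]
finger_gap: 0.998
finger_force: 0.0
[ 0.59143844 -0.19834829  0.30142312] [-7.19811482e-04  7.21429984e-01  6.92487009e-01  3.49241823e-05] 297.3186396354542
431
0.123 46 [[0.551, -0.3076], [0.5742, -0.3065], [0.599, -0.282]]
0.139 13 [[0.5711, -0.273], [0.5777, -0.2725], [0.5841, -0.272]]
0.155 13 [[0.5723, -0.2643], [0.5785, -0.2639], [0.5846, -0.2634]]
0.163 14 [[0.5724, -0.2578], [0.5787, -0.2562], [0.586, -0.2556]]
0.171 131 [[0.5706, -0.2404], [0.5794, -0.235], [0.5876, -0.2323]]
0.179 209 [[0.5713, -0.2491], [0.5794, -0.2431], [0.5873, -0.2381]]
[ 0.5787619  -0.24761264  0.16878222] [0.07211661 0.73206578 0.677406  ]
```

View pics/w2.png

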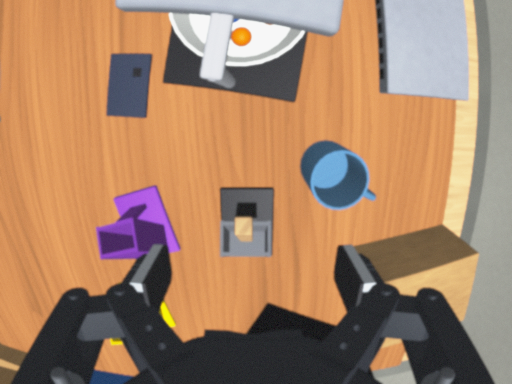

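The wrist view shows the stick's top end at (243,228) over the grey holder, with purple (135,235) well aside and the mug (335,178) clear. The stick's top centre is (0.5795, -0.2407, 0.176), so the grip point is (0.579, -0.256, 0.150).

```bash
python3 -m pendant '[[-0.9,-0.2,0,0],[-1,-0.3,0,0],[-1,0,0,0],[0,0,1,0],[0,0,1,0]]'
python3 -m pendant '[[0,0,1,0],[0,0,1,0],[0,0,1,0],[0,0,1,0],[0,0,1,0]]'
python3 -m pendant '[[0,0,1,0],[0,0,0.5,0],[0,0,0,0]]'
python3 -m pendant '[[0,0,0,0],[0,0,0,0],[0,0,0,0],[0,0,0,0],[0,0,0,0]]' -1 120
python3 -m pendant '[[0,0,0,0],[0,0,0,0]]'
```

```text
t: 18.85
eef_pos: [0.5797, -0.2567, 0.2621]
tool_rot: [0.001, 0.722, 0.692, 0.0]
wrist_force: [0.2, 0.7, -0.9]
finger_gap: 0.996
finger_force: 0.0
t: 19.35
eef_pos: [0.5798, -0.2554, 0.1612]
tool_rot: [-0.0, 0.721, 0.693, 0.0]
wrist_force: [-0.2, -0.0, -0.1]
finger_gap: 0.998
finger_force: 0.0
t: 19.65
eef_pos: [0.5788, -0.2552, 0.1306]
tool_rot: [-0.001, 0.721, 0.693, -0.001]
wrist_force: [-0.2, 0.2, -0.1]
finger_gap: 1.002
finger_force: 0.0
t: 20.15
eef_pos: [0.58, -0.2564, 0.1327]
tool_rot: [0.001, 0.721, 0.693, 0.0]
wrist_force: [0.7, -0.1, 2.1]
finger_gap: 0.192
finger_force: 116.9
t: 20.35
eef_pos: [0.5802, -0.2563, 0.1327]
tool_rot: [0.001, 0.721, 0.693, 0.0]
wrist_force: [-0.5, 0.5, 3.6]
finger_gap: 0.191
finger_force: 116.9
```

```bash
python3 -m pendant '[[0.25,0,-0.43,0],[0.5,0,-0.87,0],[0.5,0,-0.87,0],[0.5,0,-0.87,0],[0.5,0,-0.87,0]]'
python3 -m pendant '[[0.5,0,-0.87,0],[0.5,0,-0.87,0],[0.5,0,-0.87,0],[0,0,-1,0],[0,0,-1,0]]'
python3 -m pendant '[[0,0,-1,0],[0,0,-1,0],[0,0,0,0]]'
cat >> h.py <<'E'
def stick():
    st=telemetry.get_state();p=st['eef_pos'];w=st['tool_rot'];Rw=Ro.from_quat([w[1],w[2],w[3],w[0]]).as_matrix()
    for nm in('scene','top'):
        s=snap(nm);hsv=cv2.cvtColor(s['color'],cv2.COLOR_RGB2HSV);P=(cloud(s)-p)@Rw
        m=(abs(P[...,1])<.03)&(P[...,0]<.03)&(P[...,0]>-.13)&(P[...,2]>0.02)&(P[...,2]<.15)&(hsv[...,1]>60)
        n,l,stt,c=cv2.connectedComponentsWithStats(m.astype(np.uint8));i=1+stt[1:,4].argmax();q=P[l==i]
        x0=q.mean(0);V=np.linalg.svd(q-x0)[2][0];V*=np.sign(V[2]);a=(q-x0)@V;e=x0+V*np.percentile(a,99)
        print(nm,len(q),'dir',V.round(3),'lean',np.degrees(np.arctan2(-V[0],V[2])).round(1),'side',np.degrees(np.arctan2(V[1],V[2])).round(1),'end',e.round(4))
E
python3 -c "
from h import *
stick()"
```

```text
t: 20.85
eef_pos: [0.5816, -0.2096, 0.2125]
tool_rot: [0.0, 0.72, 0.694, 0.001]
wrist_force: [0.9, -1.6, -1.3]
finger_gap: 0.196
finger_force: 117.0
t: 21.35
eef_pos: [0.5824, -0.179, 0.3047]
tool_rot: [-0.0, 0.72, 0.694, 0.001]
wrist_force: [-0.1, -0.2, -0.2]
finger_gap: 0.192
finger_force: 117.0
t: 21.65
eef_pos: [0.5837, -0.1807, 0.3466]
tool_rot: [0.002, 0.72, 0.694, 0.002]
wrist_force: [-0.7, -0.4, -1.2]
finger_gap: 0.192
finger_force: 117.1
scene 267 dir [-0.495 -0.022  0.868] lean 29.7 side -1.5 end [-0.0744  0.0042  0.1072]
top 10 dir [-0.465  0.01   0.885] lean 27.7 side 0.6 end [-0.0777 -0.0027  0.1069]
```

```bash
python3 -m pendant '[[0,0,-0.3,0.6],[0,0,0,0.5],[0.5,-0.4,0,0],[1,-0.5,0,0],[1,-0.5,0,0]]'
python3 -m pendant '[[1,-0.5,0,0],[1,0,0,0],[1,0,0,0],[1,0,0,0],[1,0,0,0]]'
python3 -m pendant '[[1,0,0,0],[1,0,0,0],[1,0,0,0],[1,0,0,0],[1,0,0,0]]'
python3 -m pendant '[[0.1,0,0,0],[0,0,0,0]]'
cat >> h.py <<'E'
def pos():
    p=telemetry.get_state()['eef_pos'];d=p-PC;x,y=d@EX,d@EY;print('TCP st %.4f %.4f z %.4f | tip st %.4f %.4f floor-z %.4f'%(x,y,p[2],x+.075,y,p[2]-.112-.014))
def balls():
    s=snap('scene');hsv=cv2.cvtColor(s['color'],cv2.COLOR_RGB2HSV)
    for n,lo,hi in(('or',(5,150,120),(20,255,255)),('bl',(105,150,80),(125,255,255))):
        m=cv2.inRange(hsv,lo,hi);m=cv2.erode(m,np.ones((2,2)));k,l,st,c=cv2.connectedComponentsWithStats(m)
        for i in range(1,k):
            if st[i,4]>12:
                X=onz(s,*c[i],.031)-PC
                if np.hypot(*X[:2])<.12:print(n,st[i,4],(X@EX).round(3),(X@EY).round(3))
E
python3 -c "
from h import *
pos();balls()"
```

```text
t: 22.25
eef_pos: [0.5637, -0.1248, 0.3474]
tool_rot: [-0.001, 0.775, 0.632, -0.001]
wrist_force: [0.6, 0.2, -0.8]
finger_gap: 0.196
finger_force: 117.1
t: 22.75
eef_pos: [0.5743, -0.0245, 0.3476]
tool_rot: [-0.001, 0.774, 0.633, -0.001]
wrist_force: [-0.2, 0.7, -1.1]
finger_gap: 0.191
finger_force: 117.2
t: 23.25
eef_pos: [0.5943, 0.0733, 0.3476]
tool_rot: [-0.001, 0.774, 0.633, -0.001]
wrist_force: [-0.2, 0.5, -0.6]
finger_gap: 0.19
finger_force: 117.2
t: 23.45
eef_pos: [0.5951, 0.0738, 0.3478]
tool_rot: [-0.0, 0.774, 0.633, -0.001]
wrist_force: [-0.3, -0.6, -0.6]
finger_gap: 0.192
finger_force: 117.2
TCP st -0.0589 -0.0020 z 0.3478 | tip st 0.0161 -0.0020 floor-z 0.2218
or 53269 0.047 -0.068
or 21 -0.017 -0.039
or 39 0.044 0.016
or 23 0.005 0.044
bl 86 -0.016 0.005
bl 42 0.012 -0.008
```

```bash
python3 -m pendant '[[0.8,-0.5,0,0],[0,-0.5,0,0],[0,0,1,0],[0,0,1,0],[0,0,1,0]]'
python3 -m pendant '[[0,0,1,0],[0,0,1,0],[0,0,1,0],[0,0,1,0],[0,0,0,0]]'
python3 -c "
from h import *
pos()"
python3 -m pendant '[[-0.25,0,0.43,0],[-0.5,0,0.87,0],[-0.5,0,0.87,0],[-0.5,0,0.87,0],[0,0,0,0]]'
python3 -c "
from h import *
pos();stick()"
```

```text
t: 24.0
eef_pos: [0.579, 0.0913, 0.2882]
tool_rot: [0.0, 0.776, 0.631, -0.0]
wrist_force: [0.1, 0.8, -0.7]
finger_gap: 0.196
finger_force: 117.2
t: 24.5
eef_pos: [0.5772, 0.0914, 0.2063]
tool_rot: [-0.001, 0.776, 0.631, -0.003]
wrist_force: [-1.0, 0.7, -1.1]
finger_gap: 0.194
finger_force: 117.2
TCP st -0.0725 -0.0232 z 0.2063 | tip st 0.0025 -0.0232 floor-z 0.0803
t: 25.0
eef_pos: [0.5713, 0.056, 0.1468]
tool_rot: [-0.0, 0.776, 0.63, -0.002]
wrist_force: [-1.2, 0.4, -0.3]
finger_gap: 0.189
finger_force: 117.2
TCP st -0.0366 -0.0218 z 0.1468 | tip st 0.0384 -0.0218 floor-z 0.0208
scene 170 dir [-0.762  0.648  0.006] lean 89.5 side 89.4 end [-0.0556  0.0261  0.1115]
top 77 dir [0.196 0.091 0.976] lean -11.3 side 5.3 end [-0.0221  0.0068  0.1146]
```

```bash
python3 -m pendant '[[0,0,0.25,0],[0,0,0.2,0],[0.1,0.4,0,0],[0.1,0.4,0,0],[0,0.3,0,0]]'
python3 -c "
from h import *
pos()"
python3 -m pendant '[[0.11,0.43,0,0],[0.11,0.43,0,0],[0.31,0.31,0,0],[0.31,0.31,0,0]]'
python3 -m pendant '[[0.43,0.11,0,0],[0.43,0.11,0,0],[0,0,0,0]]'
python3 -c "
from h import *
pos();balls();stick()"
```

```text
t: 25.6
eef_pos: [0.5968, 0.0595, 0.1391]
tool_rot: [0.0, 0.775, 0.632, 0.001]
wrist_force: [-0.2, 1.6, 0.3]
finger_gap: 0.194
finger_force: 117.2
TCP st -0.0452 0.0025 z 0.1391 | tip st 0.0298 0.0025 floor-z 0.0131
t: 26.0
eef_pos: [0.6266, 0.0674, 0.1388]
tool_rot: [-0.001, 0.776, 0.631, -0.002]
wrist_force: [-4.0, -2.1, 7.0]
finger_gap: 0.191
finger_force: 117.7
t: 26.3
eef_pos: [0.6311, 0.0868, 0.1379]
tool_rot: [-0.004, 0.775, 0.632, -0.003]
wrist_force: [-8.5, 0.3, 8.6]
finger_gap: 0.192
finger_force: 118.6
TCP st -0.0788 0.0305 z 0.1379 | tip st -0.0038 0.0305 floor-z 0.0119
or 51065 0.057 -0.057
or 37 -0.017 -0.034
or 39 0.043 0.021
or 17 -0.008 0.048
bl 23 0.0 0.006
bl 35 -0.034 0.038
scene 303 dir [-0.431 -0.068  0.9  ] lean 25.6 side -4.3 end [-0.0751  0.0004  0.1161]
top 186 dir [-0.361  0.153  0.92 ] lean 21.4 side 9.4 end [-0.0778  0.0104  0.1249]
```

```bash
python3 -m pendant '[[0,0,-0.2,0],[0.43,-0.11,0,0],[0.43,-0.11,0,0],[0.31,-0.31,0,0],[0.31,-0.31,0,0]]'
python3 -m pendant '[[0.11,-0.43,0,0],[0.11,-0.43,0,0],[0,0,0,0]]'
python3 -c "
from h import *
pos();balls();stick()"
```

```text
t: 26.95
eef_pos: [0.625, 0.1148, 0.143]
tool_rot: [0.002, 0.775, 0.632, -0.001]
wrist_force: [-3.6, -6.9, 5.5]
finger_gap: 0.192
finger_force: 117.7
t: 27.25
eef_pos: [0.6077, 0.1273, 0.1425]
tool_rot: [-0.001, 0.775, 0.632, 0.001]
wrist_force: [-0.5, -0.5, -1.2]
finger_gap: 0.192
finger_force: 117.3
TCP st -0.1138 -0.0005 z 0.1425 | tip st -0.0388 -0.0005 floor-z 0.0165
or 51294 0.058 -0.058
or 38 -0.017 -0.034
or 40 0.044 0.021
or 25 -0.012 0.046
bl 49 -0.046 0.021
bl 41 -0.002 0.01
scene 255 dir [-0.402  0.068  0.913] lean 23.8 side 4.3 end [-0.0783  0.0115  0.1219]
top 354 dir [ 0.666 -0.066  0.743] lean -41.9 side -5.1 end [ 0.0124 -0.0105  0.1561]
```

```bash
cat >> h.py <<'E'
def stick2():
    st=telemetry.get_state();p=st['eef_pos'];w=st['tool_rot'];Rw=Ro.from_quat([w[1],w[2],w[3],w[0]]).as_matrix()
    s=snap('scene');hsv=cv2.cvtColor(s['color'],cv2.COLOR_RGB2HSV);P=(cloud(s)-p)@Rw
    ok=(hsv[...,1]>60)&(hsv[...,1]<190)&(hsv[...,0]<25)
    for z in np.arange(0.0,.13,.015):
        m=ok&(abs(P[...,2]-z)<.005)&(abs(P[...,1])<.04)&(P[...,0]<.03)&(P[...,0]>-.13)
        if m.sum()>3:print(z.round(3),m.sum(),np.percentile(P[m],[5,50,95],axis=0)[:,:2].round(4).tolist())
E
python3 -c "
from h import *
stick2()"
```

```text
0.0 25 [[-0.0256, -0.0068], [-0.0212, 0.0057], [-0.0131, 0.0113]]
0.015 30 [[-0.0348, -0.005], [-0.0291, 0.0062], [-0.0144, 0.0101]]
0.03 31 [[-0.0431, -0.0065], [-0.037, 0.0065], [-0.0234, 0.0094]]
0.045 27 [[-0.0545, -0.0017], [-0.0474, 0.0076], [-0.0304, 0.0115]]
0.06 17 [[-0.0606, -0.0008], [-0.0544, 0.0059], [-0.0409, 0.0089]]
0.075 14 [[-0.0692, 0.0025], [-0.0628, 0.0053], [-0.053, 0.0076]]
0.09 15 [[-0.08, 0.0006], [-0.0741, 0.0049], [-0.0646, 0.0085]]
0.105 8 [[-0.1069, 0.0035], [-0.0813, 0.0066], [-0.0741, 0.0376]]
```

The stick is still at 30° in the grip with the tip tracking as planned, so I continue the turns.

```bash
python3 -m pendant '[[-0.14,-0.43,0,0],[-0.14,-0.43,0,0],[-0.35,-0.31,0,0],[-0.35,-0.31,0,0]]'
python3 -m pendant '[[-0.46,-0.11,0,0],[-0.46,-0.11,0,0],[0,0,0,0]]'
python3 -c "
from h import *
pos()"
python3 -m pendant '[[-0.43,0.11,0,0],[-0.43,0.11,0,0],[-0.31,0.31,0,0],[-0.31,0.31,0,0]]'
python3 -m pendant '[[-0.11,0.43,0,0],[-0.11,0.43,0,0],[0,0,0,0]]'
python3 -c "
from h import *
pos();balls();stick2()"
```

```text
t: 27.85
eef_pos: [0.5747, 0.1111, 0.1426]
tool_rot: [-0.0, 0.775, 0.632, -0.0]
wrist_force: [-0.0, -0.1, 0.5]
finger_gap: 0.194
finger_force: 117.4
t: 28.15
eef_pos: [0.5671, 0.0921, 0.1428]
tool_rot: [0.0, 0.776, 0.631, -0.001]
wrist_force: [0.4, -0.0, -1.4]
finger_gap: 0.186
finger_force: 117.5
TCP st -0.0712 -0.0331 z 0.1428 | tip st 0.0038 -0.0331 floor-z 0.0168
t: 28.55
eef_pos: [0.5789, 0.0611, 0.1427]
tool_rot: [0.0, 0.775, 0.631, 0.0]
wrist_force: [0.5, -0.0, -0.9]
finger_gap: 0.196
finger_force: 117.5
t: 28.85
eef_pos: [0.5959, 0.0544, 0.1437]
tool_rot: [-0.0, 0.775, 0.631, 0.001]
wrist_force: [-1.7, 2.0, 6.6]
finger_gap: 0.196
finger_force: 118.3
TCP st -0.0400 0.0027 z 0.1437 | tip st 0.0350 0.0027 floor-z 0.0177
or 51792 0.052 -0.059
or 36 -0.015 -0.031
or 38 0.044 0.021
or 25 -0.012 0.046
bl 88 -0.041 0.007
bl 41 -0.002 0.01
0.0 20 [[-0.0245, -0.0037], [-0.0209, 0.0076], [-0.0129, 0.0103]]
0.015 26 [[-0.0346, -0.0015], [-0.0277, 0.0079], [-0.0152, 0.0099]]
0.03 25 [[-0.0448, -0.0042], [-0.038, 0.0064], [-0.0242, 0.0097]]
0.045 14 [[-0.05, 0.0051], [-0.0435, 0.0072], [-0.0344, 0.0102]]
0.06 16 [[-0.058, 0.0054], [-0.0486, 0.0076], [-0.0417, 0.0099]]
0.075 13 [[-0.0697, 0.0025], [-0.063, 0.006], [-0.0556, 0.0076]]
0.09 12 [[-0.0787, 0.0032], [-0.0743, 0.0054], [-0.0683, 0.0074]]
0.105 17 [[-0.0933, -0.0042], [-0.0803, 0.008], [-0.0207, 0.0387]]
0.12 7 [[-0.0983, -0.0381], [-0.072, 0.0135], [-0.0206, 0.0203]]
```

Run:
```python
from h import *
s=snap('scene');c=s['color'][110:240,225:345,::-1].copy()
cv2.imwrite('pics/st.png',cv2.resize(c,None,fx=4.5,fy=4.5,interpolation=cv2.INTER_CUBIC))
f=192/np.tan(np.radians(s['vertical_fov'])/2)
for nm,P in(('floor',PC+[0,0,.014]),('tip',PC+.035*EX+.0027*EY+[0,0,.0317])):
    k=np.array(s['R'])@P+s['t'];print(nm,k[0]/k[2]*f+s['cx'],k[1]/k[2]*f+s['cy'])
```

```text
floor 280.635611040278 210.55896136502037
tip 269.4170276937899 207.76831447790514
```

View pics/st.png

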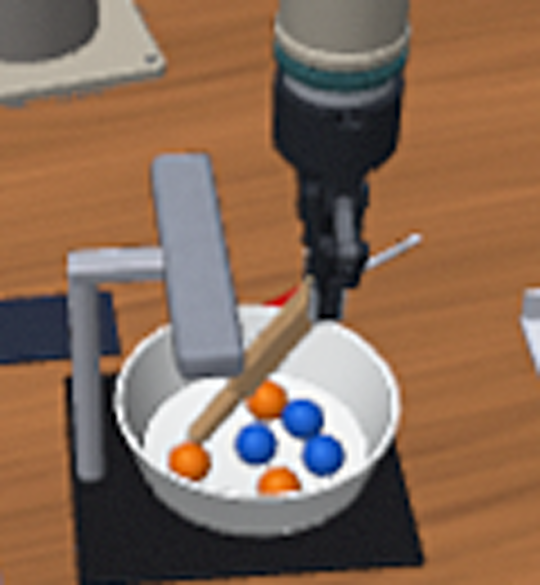

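The picture shows the stick tip at (193,433), within 2 px of where I predicted it, beside an orange ball under the bar, with all six balls in the pot. Now turn 2.

```bash
python3 -m pendant '[[0.11,0.43,0,0],[0.11,0.43,0,0],[0.31,0.31,0,0],[0.31,0.31,0,0]]'
python3 -m pendant '[[0.43,0.11,0,0],[0.43,0.11,0,0],[0,0,0,0]]'
python3 -c "
from h import *
pos()"
python3 -m pendant '[[0.43,-0.11,0,0],[0.43,-0.11,0,0],[0.31,-0.31,0,0],[0.31,-0.31,0,0]]'
python3 -m pendant '[[0.11,-0.43,0,0],[0.11,-0.43,0,0],[0,0,0,0]]'
python3 -c "
from h import *
pos()"
```

```text
t: 29.4
eef_pos: [0.6277, 0.0649, 0.1427]
tool_rot: [0.0, 0.775, 0.632, 0.0]
wrist_force: [0.3, 0.5, -0.6]
finger_gap: 0.195
finger_force: 117.2
t: 29.7
eef_pos: [0.6347, 0.0821, 0.1425]
tool_rot: [-0.0, 0.775, 0.633, -0.0]
wrist_force: [-0.4, -0.1, 1.3]
finger_gap: 0.197
finger_force: 117.5
TCP st -0.0750 0.0351 z 0.1425 | tip st 0.0000 0.0351 floor-z 0.0165
t: 30.1
eef_pos: [0.6234, 0.1145, 0.1424]
tool_rot: [-0.0, 0.775, 0.632, 0.0]
wrist_force: [-0.9, 0.2, -0.9]
finger_gap: 0.19
finger_force: 117.2
t: 30.4
eef_pos: [0.6064, 0.1219, 0.1426]
tool_rot: [-0.001, 0.775, 0.632, -0.0]
wrist_force: [0.7, -0.2, -1.0]
finger_gap: 0.194
finger_force: 117.2
TCP st -0.1082 -0.0007 z 0.1426 | tip st -0.0332 -0.0007 floor-z 0.0166
```

```bash
python3 -m pendant '[[-0.11,-0.43,0,0],[-0.11,-0.43,0,0],[-0.31,-0.31,0,0],[-0.31,-0.31,0,0]]'
python3 -m pendant '[[-0.43,-0.11,0,0],[-0.43,-0.11,0,0],[0,0,0,0]]'
python3 -c "
from h import *
pos()"
python3 -m pendant '[[0.25,0,-0.43,0],[0.5,0,-0.87,0],[0.5,0,-0.87,0],[0.5,0,-0.87,0],[0.5,0,-0.87,0]]'
python3 -m pendant '[[0,0,-1,0],[0,0,-1,0],[0,0,-1,0],[0,0,-1,0],[0,0,-1,0]]'
python3 -m pendant '[[0,0,-1,0],[0,0,-0.7,0],[0,0,0,0]]'
python3 -c "
from h import *
pos();balls();stick2()"
```

```text
t: 30.8
eef_pos: [0.5747, 0.1097, 0.1427]
tool_rot: [-0.0, 0.775, 0.631, -0.0]
wrist_force: [0.4, -0.9, -1.0]
finger_gap: 0.195
finger_force: 117.6
t: 31.1
eef_pos: [0.5674, 0.0921, 0.1428]
tool_rot: [0.0, 0.776, 0.631, -0.0]
wrist_force: [0.3, -0.7, -0.7]
finger_gap: 0.193
finger_force: 117.5
TCP st -0.0712 -0.0329 z 0.1428 | tip st 0.0038 -0.0329 floor-z 0.0168
t: 31.6
eef_pos: [0.5774, 0.1399, 0.2222]
tool_rot: [0.0, 0.775, 0.632, 0.001]
wrist_force: [0.1, -0.1, -1.0]
finger_gap: 0.19
finger_force: 117.5
t: 32.1
eef_pos: [0.5771, 0.1394, 0.3224]
tool_rot: [0.0, 0.775, 0.632, 0.0]
wrist_force: [1.2, 0.3, -0.7]
finger_gap: 0.192
finger_force: 117.5
t: 32.4
eef_pos: [0.5783, 0.1393, 0.3575]
tool_rot: [0.001, 0.775, 0.632, 0.002]
wrist_force: [0.3, -0.2, -0.9]
finger_gap: 0.189
finger_force: 117.5
TCP st -0.1196 -0.0317 z 0.3575 | tip st -0.0446 -0.0317 floor-z 0.2315
or 53583 0.047 -0.069
or 37 -0.012 -0.035
or 30 0.036 0.031
or 29 -0.027 0.043
bl 86 -0.042 -0.001
bl 41 -0.002 0.01
0.0 29 [[-0.024, -0.0031], [-0.019, 0.0074], [-0.0118, 0.0106]]
0.015 41 [[-0.0343, -0.0038], [-0.0281, 0.0071], [-0.0132, 0.0111]]
0.03 38 [[-0.0433, -0.0044], [-0.0363, 0.0076], [-0.0244, 0.0108]]
0.045 36 [[-0.0528, -0.0054], [-0.0459, 0.0075], [-0.0335, 0.0105]]
0.06 24 [[-0.0603, -0.0014], [-0.0531, 0.0074], [-0.0415, 0.0104]]
0.075 24 [[-0.0684, -0.0017], [-0.0626, 0.0057], [-0.0528, 0.0084]]
0.09 23 [[-0.0788, -0.0023], [-0.0735, 0.0046], [-0.0624, 0.0099]]
0.105 10 [[-0.0834, 0.0031], [-0.0786, 0.005], [-0.071, 0.0086]]
```

```bash
python3 -m pendant '[[0,0,0,-0.6],[0,0,0,-0.5],[-0.5,0.2,0,0],[-1,0.2,0,0],[-1,0.2,0,0]]'
python3 -m pendant '[[-1,0.2,0,0],[-1,0,0,0],[-1,0,0,0],[-1,0,0,0],[-1,0,0,0]]'
python3 -m pendant '[[-1,0,0,0],[-1,0,0,0],[-1,0,0,0],[-1,0,0,0],[-1,0,0,0]]'
python3 -m pendant '[[-1,0,0,0],[-1,0,0,0],[-0.5,0,0,0],[0,0,0,0]]'
python3 -c "
from h import *
print(telemetry.get_state()['tool_rot'])"
```

```text
t: 33.0
eef_pos: [0.5869, 0.0869, 0.354]
tool_rot: [-0.0, 0.721, 0.693, -0.001]
wrist_force: [0.6, -1.0, -1.2]
finger_gap: 0.193
finger_force: 117.3
t: 33.5
eef_pos: [0.5868, -0.0138, 0.3542]
tool_rot: [-0.0, 0.722, 0.692, -0.001]
wrist_force: [-0.2, -0.9, -0.9]
finger_gap: 0.19
finger_force: 117.3
t: 34.0
eef_pos: [0.5828, -0.1137, 0.3541]
tool_rot: [-0.0, 0.722, 0.692, -0.001]
wrist_force: [0.5, 0.5, -1.0]
finger_gap: 0.195
finger_force: 117.3
t: 34.4
eef_pos: [0.5806, -0.1642, 0.3545]
tool_rot: [-0.0, 0.722, 0.692, -0.001]
wrist_force: [0.2, 0.7, 0.2]
finger_gap: 0.194
finger_force: 117.3
[-2.71387920e-05  7.22123521e-01  6.91763746e-01 -7.34008726e-04]
```

```bash
python3 -m pendant '[[-0.5,0.15,0,0],[-0.5,0,1,0],[0,0,1,0],[0,0,1,0],[0,0,1,0]]'
python3 -m pendant '[[0,0,0.5,0],[0,0,0,0]]'
```

```text
t: 34.9
eef_pos: [0.5841, -0.1813, 0.274]
tool_rot: [-0.0, 0.72, 0.694, 0.0]
wrist_force: [0.2, -0.0, -0.2]
finger_gap: 0.189
finger_force: 117.3
t: 35.1
eef_pos: [0.5832, -0.1811, 0.2635]
tool_rot: [-0.001, 0.72, 0.694, -0.001]
wrist_force: [0.4, 0.2, -1.0]
finger_gap: 0.193
finger_force: 117.3
```

```bash
python3 -m pendant '[[-0.4,0,0.43,0],[-0.5,0,0.87,0],[-0.5,0,0.87,0],[-0.5,0,0.87,0]]'
python3 -m pendant '[[-0.5,0,0.87,0],[-0.5,0,0.87,0],[-0.5,0,0.87,0],[0,0,0,0]]'
python3 -m pendant '[[-0.25,0,0.43,0],[0,0,0,0]]'
```

```text
t: 35.5
eef_pos: [0.5828, -0.2214, 0.2043]
tool_rot: [0.001, 0.721, 0.693, 0.0]
wrist_force: [0.1, -0.2, -0.5]
finger_gap: 0.193
finger_force: 117.3
t: 35.9
eef_pos: [0.5791, -0.2517, 0.1495]
tool_rot: [-0.001, 0.721, 0.692, -0.001]
wrist_force: [-0.1, 1.1, -0.2]
finger_gap: 0.191
finger_force: 117.3
t: 36.1
eef_pos: [0.5806, -0.2554, 0.1428]
tool_rot: [-0.0, 0.721, 0.693, -0.0]
wrist_force: [-0.7, 0.3, -0.8]
finger_gap: 0.194
finger_force: 117.3
```

```bash
python3 -m pendant '[[-0.2,0,0.3,0],[0,0,0,0]]'
python3 -m pendant '[[0,0,0,0],[0,0,0,0],[0,0,0,0],[0,0,0,0],[0,0,0,0]]' 1
python3 -m pendant '[[0,0,-0.5,0],[0,0,-1,0],[0,0,-1,0],[0,0,-1,0],[0,0,-1,0]]'
python3 -m pendant '[[0,0,-1,0],[0,0,-1,0],[0,0,-1,0],[0,0,0,0],[0,0,0,0]]'
python3 - <<'E'
from h import *
balls()
s=snap('scene');hsv=cv2.cvtColor(s['color'],cv2.COLOR_RGB2HSV);P=cloud(s)
for z in np.arange(.11,.19,.012):
    m=(hsv[...,1]>60)&(hsv[...,1]<200)&(hsv[...,0]<25)&(abs(P[...,2]-z)<.005)&(abs(P[...,0]-.58)<.05)&(abs(P[...,1]+.26)<.06)
    if m.sum()>3:print(z.round(3),m.sum(),np.median(P[m],0).round(4))
s=snap('top');P=cloud(s);C=s['color'].astype(int)
m=(abs(P[...,0]-.55)<.1)&(abs(P[...,1]-.3)<.1)&(P[...,2]>.0795)&(P[...,2]<.095);print(m.sum(),P[m].mean(0))
m=(abs(P[...,0]-.545)<.1)&(abs(P[...,1]-.27)<.1)&(P[...,2]>.025)&(P[...,2]<.036);q=P[m];print(len(q),np.median(q,0),np.degrees(np.polyfit(q[:,1],q[:,2],1)[0]))
for n,(uu,vv) in dict(ssd=(262,243),mug=(306,140),scr=(205,232)).items():print(n,P[vv,uu].round(3))
E
```

```text
t: 36.3
eef_pos: [0.5805, -0.2593, 0.1371]
tool_rot: [-0.0, 0.721, 0.693, -0.0]
wrist_force: [0.8, -0.1, -1.3]
finger_gap: 0.195
finger_force: 117.3
t: 36.8
eef_pos: [0.5807, -0.259, 0.1375]
tool_rot: [0.0, 0.721, 0.693, 0.0]
wrist_force: [0.4, 0.5, 0.3]
finger_gap: 0.997
finger_force: 0.0
t: 37.3
eef_pos: [0.5807, -0.2591, 0.2289]
tool_rot: [0.0, 0.721, 0.693, 0.0]
wrist_force: [0.0, -0.9, -0.1]
finger_gap: 1.005
finger_force: 0.0
t: 37.8
eef_pos: [0.5806, -0.259, 0.2877]
tool_rot: [0.0, 0.721, 0.693, 0.0]
wrist_force: [-0.1, 0.6, 0.4]
finger_gap: 1.0
finger_force: 0.0
or 52896 0.037 -0.067
or 37 -0.012 -0.035
or 30 0.036 0.031
or 29 -0.027 0.043
bl 86 -0.042 -0.001
bl 41 -0.002 0.01
0.11 32 [ 0.5878 -0.2859  0.1096]
0.122 32 [ 0.5881 -0.2765  0.1224]
0.134 24 [ 0.5881 -0.2655  0.1334]
0.146 31 [ 0.5896 -0.2552  0.1458]
0.158 36 [ 0.5896 -0.248   0.1584]
0.17 36 [ 0.5865 -0.237   0.1688]
117 [0.5507187  0.33015924 0.0871615 ]
105 [0.53770832 0.30500461 0.03009394] 0.06676918780970544
ssd [ 0.346 -0.063  0.829]
mug [ 0.73  -0.234  0.002]
scr [0.439 0.089 0.02 ]
```

```bash
python3 -c "
from plant import r
print(r.job_done())"
```

```text
the job is handed in; nothing more can be done
None
```

I handed the job in at about 38 s: all six balls are in the pot after two anticlockwise turns, the stick is back in its holder, and the empty tray stands flat about 5 cm from where it started; the drive, screwdriver and mug were not touched, and no verdict came back.

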